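Open the child-proof dishwasher-tablet box

TASK

Open the blue dishwasher-tablet box: slide its orange child-lock tab well aside to free the white button, then press the button fully in and let go so that the lid springs open and stays open. The tab gives way to one side only and nothing shows which, so feel for it gently and never force it against its dead end; leave the things round the box where they stand.

Things in the scene. Friction and masses are not known exactly. Their poses are not given: they have to be found in the camera images.
- tablet_box: Blue plastic box fixed to the worktop, 200 x 150 x 100 mm (x, y, z), turned by 0 to 40 degrees. Origin: centre of its underside; x points from its front (controls, towards the robot) to the lid hinge at the back, y to its left, z up. Its front half (x -100 to -5 mm) is a solid flat deck, 100 mm above the worktop, with tab and button; the rear half is a bin under the lid.
- tab_fin (a point): Middle of the top edge of the orange tab's upright fin, 130 mm above the worktop; moves with the tab. The fin is 24 mm long (box x), 10 mm thick (box y), 25 mm high above its sliding plate (30 x 40 mm, top 5 mm above the deck). It can be pinched across its thickness from above or pushed from a side.
- tab (a joint): Tab position along box y, m; 0 = locked middle, + = box +y. One side (drawn anew, not visible) is free: 18 mm to a plain end stop. On the other a hidden springy dead end stops it after 3 to 6 mm. Slides against about 2 N, stays where left. Blocks the button until over 12 mm from the middle; well aside is 14 mm or more.
- lock_strain (a joint): Damage to the hidden dead end, in m, either sign. The dead end is springy (5 N per mm) and undamaged, reading 0, up to 18 N; pushed harder it gives way, and 1 mm means a broken lock. So this shows nothing until it is too late: feel the force on the tab instead.
- button_top (a point): Centre of the top of the round white button, 26 mm across, 112 mm above the worktop when up, 45 mm in front of the tab (at box x -75 mm, y 0); moves with the button.
- button (a joint): How far the button is pressed, in m: 0 up, 0.006 fully in. Spring return, 2.4 N to start, 6 N at the bottom; blocked after 1 mm while the tab is in the way. At about 4.5 mm it releases the lid latch.
- lid (a joint): Lid angle in rad: 0 shut, 1.3 fully open. White lid, 102 x 148 x 6 mm, hinged at the back of the box; when released it swings up by its own spring in about two seconds and stays there, its edge then about 200 mm above the worktop.
- lid_edge (a point): Middle of the front top edge of the lid; moves with the lid.
- mug: Dotted white mug, 92 x 127 x 93 mm, origin under its middle; stands to the left of the box; to be left alone.
- pepper: Pepper shaker, 44 mm across, 90 mm high, origin under its middle; stands behind the box; to be left alone.
- bottle: Green bottle with an orange cap, 43 x 59 x 151 mm, origin under its middle; stands behind the box; to be left alone.

How it is judged:
On the way, in this order (a step that is already met when the one before it is completed fails the run):
1. the tab is slid well aside (at least 13.5 mm from the middle) ((value of joint tab above 0.0135 m or value of joint tab below -0.0135 m)), for 0.2 s.
2. the button is pressed in (more than 4.5 mm) (value of joint button above 0.0045 m), for 0.04 s.
At the end, for the whole second after the job is handed in: The lid stands open and still (more than 1.15 rad), the button has come back up (less than 1.5 mm in) and the tab is still slid aside (more than 12.5 mm from the middle) (value of joint lid above 1.15 rad and velocity of joint lid below 0.1 rad/s and value of joint button below 0.0015 m and (value of joint tab above 0.0125 m or value of joint tab below -0.0125 m)); the robot touches nothing.
It fails at once if the tab is forced against its dead end (pushed with over 18 N until it gives way by 1 mm) (value of joint lock_strain above 0.001 m or value of joint lock_strain below -0.001 m).
It fails at once if the mug, pepper shaker or bottle is moved by more than 20 mm or tipped (distance of any of mug, pepper, bottle from where it was at the start of the episode above 0.02 m or angle between any of mug, pepper, bottle's own z axis and vertical above 0.4 rad).
It also fails if it takes over 38 s, if anything falls off the work surface, if the arm or the gripper's body presses on something with over 40 N, if the wrist force passes 120 N, or if a joint passes its speed limit or range.

ROBOT

A 6-joint arm with a two-finger parallel gripper is mounted at the origin on a cart in front of the work surface, level with it; the furniture and walls round the work are solid. World frame = base frame: x ahead of the robot, y to its left, z up, the work surface at z = 0. Lengths are in m, angles in rad, forces in N, time in s.
With the tool pointing down it reaches from about 0.225 to 0.875 m from the base axis. Payload 3.4 kg.
Tool frame: the origin (TCP) lies between the finger pads; the fingertips stand 8 mm ahead of it and the grasp point (between the pads) lies 11 mm behind it; z points along the fingers, y is the line along which they close (so a half turn about z gives the same grasp; the last joint's range is limited). The gripper opens to 85 mm and grips with 20 to 120 N. Pads are 22 mm wide; open, the fingers measure 114 mm over their backs; the gripper's body (76 mm by 85 mm) begins 54 mm behind the grasp point. The pads swing forward as they close: fully open they stand 13 mm farther back than shut.
Start: joints at [0.995, 0.276, 1.505, -0, 1.361, -0.121], TCP at [0.253, 0.517, 0.239] pointing down, gripper open.
Joint ranges: [-2.89, 2.89], [-0.75, 2.08], [0.22, 2.7], [-1.18, 4.32], [0.11, 2.71], [-2.7, 2.7]. Speed limits (rad/s): [2.57, 2.57, 3.14, 3.14, 3.14, 3.14].

INTERFACE

Orientations are given as a unit quaternion [w, x, y, z].
In Python, from rig import manip gives the robot as it stands.
- The arm moves only by the tool move_arm, never from a script. Its argument "deltas" is a list that holds one entry, the list of rows, each a list of 5 numbers: the shift along the tool's x, y, z normalised to -1 to 1, where 1 is 80 cm, then the turn about the tool's z normalised to -1 to 1, where 1 is 120 degrees, then the closure, from -1 (fully open) to 1 (shut). In form: [[[tx, ty, tz, twist, grip], ...]]. A call has 1 to 12 rows; each row is the pose to reach, as a shift and turn from the pose commanded when the call began, along the tool's axes at that moment; what a row does not reach only later rows make up. A row lasts 1/10 s, in which the tool goes at most 50 mm and 8.59 degrees, less where a joint would pass 70% of its speed; a pose out of reach is approached as far as the arm can. A call with a number of a shift or a turn outside -1 to 1 is refused whole. A call with a gripper value outside its range is refused whole. The fingers move at their own pace and stop on an object; "squeeze" is the grip in N (left out, the last holds). Time passes only in rows, so rows that repeat a pose let the fingers close. It gives the time, the measured TCP pose, the force, the opening and the grip force at its end, in the units of the state.
- manip.get_state(): the state, without advancing time (a new reading comes with each control period).
- manip.get_image(name): name is "side" or "top"; returns the picture (420x560x3 uint8, red, green, blue); there is no depth.
- manip.camera_params(name): a dict with "fx", "fy", "cx", "cy" (pixels), "dist" ([k1, k2, p1, p2, k3] as OpenCV has them; the pictures are not rectified), "R" (3x3) and "t" (3): a world point X has camera coordinates R X + t. Camera axes: x right, y down, z forward; pixel columns grow to the right and rows downward; lengths in m; the calibration is good to about 2 mm. A picture is of the moment at which its call begins. camera_params takes no time and is no camera call.
- manip.sign_off(): hands the job in; it is judged then, once.
The state is a dict: "clock": time; "qpos": joint angles; "qd": joint speeds; "effort": joint torques, N m; "position": TCP position; "ee_rot": TCP orientation; "contact_force": force on the tool from outside, world axes, zero at the start; "moment": the same for the moment, N m; "width": finger opening in m; "gripper_force": force on a finger pad.
Only numpy, scipy, OpenCV 4.12 (cv2) and the standard library are available. Lean on these libraries where they do the work, as an engineer would, in place of code of your own. Each camera call takes 0.05 s, during which the arm holds its last target. There are 200 camera calls.

## Working session

There is one attempt and no reset: what is moved stays moved. The work goes in short steps, Python scripts to look and compute and a tool call to move; the robot and the scene stay as the last step left them, time stands still between calls to the robot, and variables do not carry over. Pictures are saved under pics/ and viewed, at most 10 in all, crops included, and the job is handed in when it is done.

Besides the shell and the picture viewer there is one more tool, called after "Request:" as name(argument=value, ...), one argument or row to a line, values as JSON. move_arm: Moves the arm, as the interface text tells. Scaled input: -1 to 1 covers 80 cm each way for a shift and 120 degrees each way for a turn. Its arguments: {"type":"object","properties":{"deltas":{"type":"array","items":{"type":"array","items":{"type":"array","items":{"type":"number","minimum":-1,"maximum":1}}}},"squeeze":{"type":"number"}},"required":["deltas"]}

```bash
mkdir -p pics; python3 - <<'E'
from rig import manip
import cv2
for n in("top","side"):
    cv2.imwrite(f"pics/{n}0.png",manip.get_image(n)[:,:,::-1])
    p=manip.camera_params(n);print(n,p)
print(manip.get_state())
E
```

```text
top {'fx': 490.1766008687801, 'fy': 490.1766008687801, 'cx': 281.00819868241933, 'cy': 208.77399760353302, 'dist': array([-0.15899347,  0.        ,  0.        ,  0.        ,  0.        ]), 'R': array([[-0.00393293, -0.99998462, -0.00391121],
       [-0.98676764,  0.00451488, -0.16207786],
       [ 0.16209303,  0.00322201, -0.98677022]]), 't': array([0.34507482, 0.50946824, 0.86657463])}
side {'fx': 512.9003373132347, 'fy': 512.9003373132347, 'cx': 278.595855918473, 'cy': 209.59239495348191, 'dist': array([-0.19303475,  0.        ,  0.        ,  0.        ,  0.        ]), 'R': array([[-0.99129747, -0.13066804, -0.01597446],
       [-0.07529736,  0.66236026, -0.74539197],
       [ 0.10797976, -0.73770234, -0.66643501]]), 't': array([ 0.56486021, -0.10678637,  1.10535691])}
{'clock': 0.1, 'qpos': array([ 9.94968892e-01,  2.76540176e-01,  1.50599573e+00,  4.42726410e-06,
        1.36071490e+00, -1.20965442e-01]), 'qd': array([ 5.87335485e-04, -3.86941727e-03, -4.27576131e-03, -8.96885942e-04,
       -9.33210953e-05,  7.46338142e-04]), 'effort': array([ 8.68410407e-04, -4.17701948e+01, -2.46406692e+01,  4.88979890e-05,
        5.93547709e-03,  5.55589622e-05]), 'position': array([0.25235501, 0.51615672, 0.23852571]), 'ee_rot': array([-2.85073516e-04,  2.25475795e-01,  9.74248417e-01, -7.78526934e-04]), 'contact_force': array([-0.51632783, -0.24902161,  0.23225974]), 'moment': array([ 0.00648353, -0.00208496,  0.01345652]), 'gripper_force': 0.0, 'width': 0.08523932009177335}
```

View pics/top0.png

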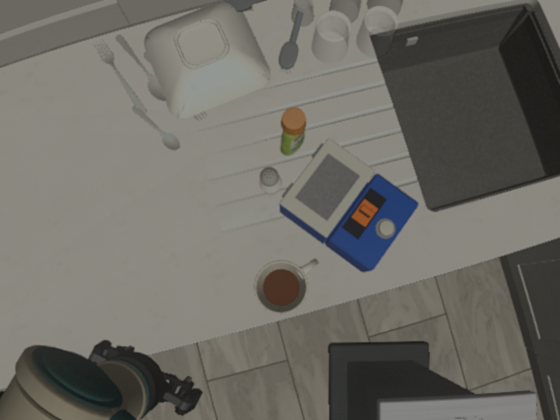

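View pics/side0.png

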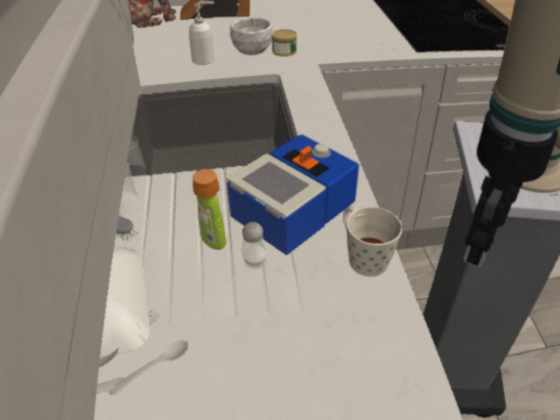

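The top view shows the box with the button near (386,229), the tab near (364,213) and the lid centred near (328,186). The bottle is at (292,130), the pepper at (270,178) and the mug at (281,287). The side view agrees, with the fin near (306,155) and the button near (322,150).

```bash
cat > h.py <<'E'
import numpy as np,cv2
from rig import manip
def ray(n,uv):
    p=manip.camera_params(n);K=np.array([[p['fx'],0,p['cx']],[0,p['fy'],p['cy']],[0,0,1]])
    x=cv2.undistortPoints(np.float64(uv).reshape(-1,1,2),K,p['dist'])[:,0]
    R=p['R'];d=np.c_[x,np.ones(len(x))]@R
    return -R.T@p['t'],d
def plane(n,uv,z):
    c,d=ray(n,uv);return c+d*((z-c[2])/d[:,2])[:,None]
def tri(a,b):
    (c1,d1),(c2,d2)=ray("top",[a]),ray("side",[b])
    s=np.linalg.lstsq(np.c_[d1[0],-d2[0]],c2-c1,rcond=None)[0]
    p,q=c1+s[0]*d1[0],c2+s[1]*d2[0];return (p+q)/2,np.linalg.norm(p-q)
def blobs(m,amin=30):
    n,l,s,c=cv2.connectedComponentsWithStats(m.astype(np.uint8));return [(s[i,4],c[i],l==i) for i in range(1,n) if s[i,4]>amin]
E
python3 - <<'E'
from h import *
for n,roi in (("top",(270,130,430,280)),("side",(220,130,370,250))):
    im=cv2.imread(f"pics/{n}0.png");hsv=cv2.cvtColor(im,cv2.COLOR_BGR2HSV);H,S,V=cv2.split(hsv)
    r=np.zeros(H.shape,bool);x0,y0,x1,y1=roi;r[y0:y1,x0:x1]=1
    o=r&(H<18)&(S>150)&(V>90)
    for a,c,m in blobs(o,15):print(n,"orange",a,c,plane(n,[c],.105)[0],plane(n,[c],.13)[0])
    blue=r&(H>105)&(H<130)&(S>120)
    bl=max(blobs(blue),key=lambda t:t[0]);ys,xs=np.nonzero(bl[2])
    hull=cv2.convexHull(np.c_[xs,ys].astype(np.int32));hm=np.zeros(H.shape,np.uint8);cv2.fillPoly(hm,[hull],1)
    w=(hm>0)&(S<70)&(V>80)
    for a,c,m in blobs(w):print(n,"white",a,c,plane(n,[c],.112)[0])
    ap=cv2.approxPolyDP(hull,4,True)[:,0];print(n,"bluehull",np.c_[ap,plane(n,ap,.1)[:,:2].round(3)])
    lw=r&(S<70)&(V>110)
    for a,c,m in blobs(lw,300):
        ys,xs=np.nonzero(m);h=cv2.convexHull(np.c_[xs,ys].astype(np.int32))[:,0]
        P=plane(n,h,.1)[:,:2];print(n,"lid?",a,c,cv2.minAreaRect((P*1000).astype(np.float32)))
for n in("top","side"):
    im=cv2.imread(f"pics/{n}0.png");x,y=(290,140) if n=="top" else (220,120)
    im=im[y:y+140,x:x+140];cv2.imwrite(f"pics/c_{n}.png",cv2.resize(im,(560,560),interpolation=2))
a=[cv2.imread(f"pics/c_{n}.png") for n in("top","side")]
cv2.imwrite("pics/c.png",cv2.resize(np.hstack(a),(800,400)))
E
```

```text
top orange 66 [293.37878788 131.5       ] [0.63970841 0.32016546 0.105     ] [0.63143266 0.32075932 0.13      ]
top orange 390 [364.36666667 212.55128205] [0.49334392 0.19860056 0.105     ] [0.48945541 0.2028383  0.13      ]
top white 318 [385.03459119 228.10377358] [0.46515775 0.16490583 0.112     ]
top bluehull [[4.16e+02 2.03e+02 5.11e-01 1.05e-01]
 [3.71e+02 2.69e+02 3.96e-01 1.89e-01]
 [3.60e+02 2.69e+02 3.96e-01 2.08e-01]
 [3.27e+02 2.44e+02 4.40e-01 2.64e-01]
 [3.76e+02 1.75e+02 5.61e-01 1.75e-01]]
top lid? 14205 [344.9279831  205.21942978] ((511.11737060546875, 222.2096405029297), (279.3335876464844, 266.9917297363281), 89.99085998535156)
side orange 310 [304.97096774 158.78387097] [0.49341553 0.1936838  0.105     ] [0.49070341 0.22782727 0.13      ]
side white 187 [320.3315508  150.85026738] [0.46649606 0.17505554 0.112     ]
side white 3242 [276.88803208 185.58019741] [0.53328468 0.28584032 0.112     ]
side white 156 [255.25       227.77564103] [0.55299171 0.39299904 0.112     ]
side bluehull [[3.57e+02 1.64e+02 3.97e-01 1.92e-01]
 [3.53e+02 2.01e+02 4.02e-01 2.98e-01]
 [2.92e+02 2.49e+02 4.92e-01 4.20e-01]
 [2.78e+02 2.48e+02 5.14e-01 4.21e-01]
 [2.31e+02 2.14e+02 6.01e-01 3.53e-01]
 [2.28e+02 1.82e+02 6.23e-01 2.71e-01]
 [2.97e+02 1.36e+02 5.17e-01 1.12e-01]]
side lid? 4206 [344.04089396 189.90299572] ((431.6966552734375, 246.84719848632812), (149.60662841796875, 333.0618896484375), 5.857068061828613)
side lid? 3896 [260.70944559 199.9088809 ] ((537.85595703125, 298.8890380859375), (182.6251220703125, 252.53646850585938), 12.405574798583984)
```

View pics/c.png

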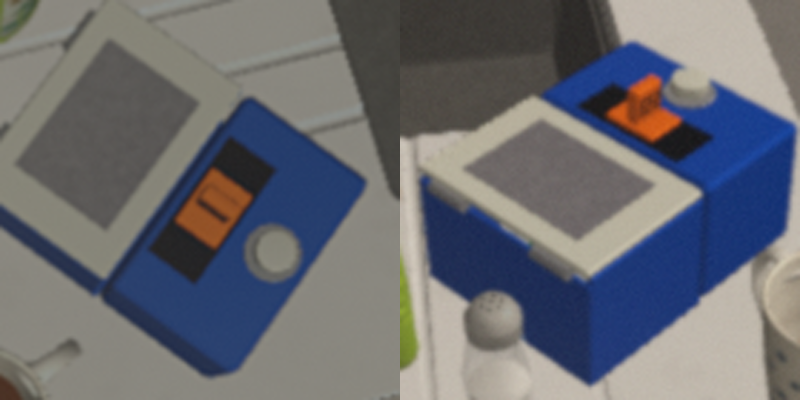

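The crops show the deck's right edge running from (247,98) to (365,182) in the top crop. The fin top is near (219,197) in the top crop and (645,82) in the side crop. The button top is near (277,250) and (692,80).

```bash
python3 - <<'E'
from h import *
T=lambda u,v:(u/2.857+290,v/2.857+140)
S=lambda u,v:((u-400)/2.857+220,v/2.857+120)
print("fin",tri(T(219,197),S(645,82)));print("btn",tri(T(277,250),S(692,80)))
print("fin pl",plane("top",[T(219,197)],.13),plane("side",[S(645,82)],.13))
print("btn pl",plane("top",[T(277,250)],.112),plane("side",[S(692,80)],.112))
P=plane("top",[T(247,98),T(365,182),T(233,160),T(275,168),T(195,283),T(149,246)],.1)[:,:2];print(P.round(3))
L=plane("side",[S(632,40),S(797,130),S(705,190)],.1)[:,:2];print(L.round(3))
Q=plane("top",[T(105,-3),T(242,95),T(105,278)],.1);print("lid",Q.round(3))
for a,b in((P[0],P[1]),(L[0],L[1]),(L[2],L[1]),(P[4],P[5]),(Q[1],Q[2]),(Q[1],Q[0])):d=b-a;print(np.hypot(*d[:2]),np.degrees(np.arctan2(d[1],d[0])))
for m,n in(((281,287),"mug"),((270,185),"pep")):print(n,plane("top",[m],.05))
E
```

```text
fin (array([0.49355065, 0.19923973, 0.132022  ]), np.float64(0.003301420281692059))
btn (array([0.46514451, 0.16104576, 0.10919104]), np.float64(0.0027245079904605124))
fin pl [[0.49555145 0.19877085 0.13      ]] [[0.49211866 0.19682314 0.13      ]]
btn pl [[0.46616671 0.16153715 0.112     ]] [[0.46362888 0.16541187 0.112     ]]
[[0.562 0.174]
 [0.509 0.102]
 [0.523 0.184]
 [0.518 0.158]
 [0.448 0.21 ]
 [0.471 0.237]]
[[0.509 0.104]
 [0.393 0.196]
 [0.449 0.264]]
lid [[0.627 0.261 0.1  ]
 [0.564 0.177 0.1  ]
 [0.451 0.264 0.1  ]]
0.0891160099496062 -126.48054701117367
0.1476565020541757 141.54554365287487
0.08749575287263074 -129.19783786082363
0.03556547420353501 50.39124561657464
0.1426942722005529 142.32378479226077
0.10473088583933192 52.99259272968575
mug [[0.36710494 0.34345549 0.05      ]]
pep [[0.55441197 0.36311129 0.05      ]]
```

Request:
move_arm(
  deltas=[
    [[-0.444, -0.2205, 0, 0.849, 0.3], [-0.444, -0.2205, 0, 0.849, 0.3], [-0.444, -0.2205, 0, 0.849, 0.3], [-0.444, -0.2205, 0, 0.849, 0.3], [-0.444, -0.2205, 0, 0.849, 0.3], [-0.444, -0.2205, 0, 0.849, 0.3], [-0.444, -0.2205, 0, 0.849, 0.3], [-0.444, -0.2205, 0, 0.849, 0.3], [-0.444, -0.2205, 0, 0.849, 0.3], [-0.444, -0.2205, 0, 0.849, 0.3], [-0.444, -0.2205, 0, 0.849, 0.3], [-0.444, -0.2205, 0, 0.849, 0.3]],
  ],
  squeeze=20,
)

```text
clock: 1.3
position: [0.4941, 0.2017, 0.2388]
ee_rot: [-0.0, 0.9, 0.436, -0.001]
contact_force: [-0.2, 0.0, -0.4]
width: 0.0297
gripper_force: 0.0
```

Request:
move_arm(
  deltas=[
    [[0, 0, 0.06, 0, 0.3], [0, 0, 0.1175, 0, 0.3], [0, 0, 0.1175, 0, 0.3], [0, 0, 0.1175, 0, 0.3]],
  ],
)

```text
clock: 1.7
position: [0.4941, 0.202, 0.1453]
ee_rot: [-0.0, 0.899, 0.439, -0.001]
contact_force: [1.1, -0.5, 0.9]
width: 0.03
gripper_force: 0.0
```

```bash
python3 - <<'E'
from h import *
a=[]
for n,x,y in(("top",310,155),("side",250,80)):
    im=manip.get_image(n)[:,:,::-1];cv2.imwrite(f"pics/{n}1.png",im)
    a.append(cv2.resize(im[y:y+110,x:x+110],(400,400),interpolation=2))
cv2.imwrite("pics/d.png",np.hstack(a))
E
```

```text
(no output)
```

View pics/d.png

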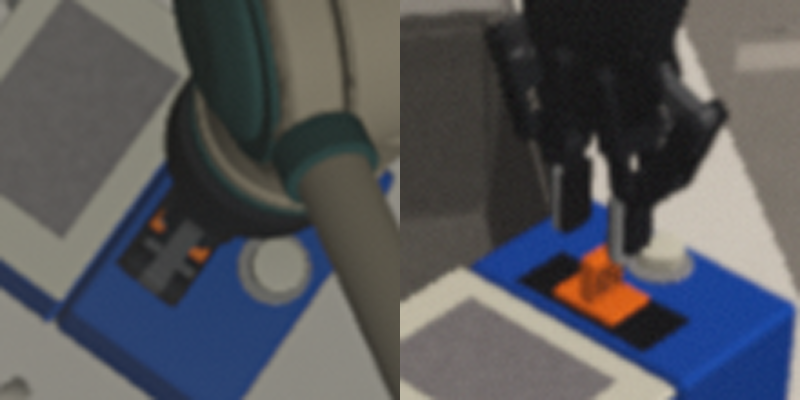

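The top crop shows the fingers over the tab. In the side crop the finger tips at (572,230) and (633,260) straddle the fin top near (600,250). It looks aligned, so I descend.

Request:
move_arm(
  deltas=[
    [[0, 0, 0.01, 0, 0.3], [0, 0, 0.02, 0, 0.3], [0, 0, 0.03, 0, 0.3], [0, 0, 0.03, 0, 0.3], [0, 0, 0.03, 0, 0.3]],
  ],
)

```text
clock: 2.3
position: [0.494, 0.202, 0.121]
ee_rot: [-0.0, 0.899, 0.439, -0.0]
contact_force: [0.1, -0.4, 0.5]
width: 0.0296
gripper_force: 0.0
```

Request:
move_arm(
  deltas=[
    [[0, 0.004, 0, 0, 0.3], [0, 0.007, 0, 0, 0.3], [0, 0.009, 0, 0, 0.3], [0, 0.01, 0, 0, 0.3], [0, 0.01, 0, 0, 0.3]],
  ],
)

```text
clock: 2.8
position: [0.5007, 0.1971, 0.1214]
ee_rot: [-0.0, 0.899, 0.439, 0.0]
contact_force: [-0.2, -0.3, -0.2]
width: 0.0301
gripper_force: 0.0
```

Request:
move_arm(
  deltas=[
    [[0, 0.00125, 0, 0, 0.3], [0, 0.0025, 0, 0, 0.3], [0, 0.0025, 0, 0, 0.3]],
  ],
)

```text
clock: 3.1
position: [0.5022, 0.1959, 0.1213]
ee_rot: [0.0, 0.899, 0.439, 0.0]
contact_force: [-0.6, 0.2, 0.4]
width: 0.0302
gripper_force: 0.0
```

Request:
move_arm(
  deltas=[
    [[0, 0.00125, 0, 0, 0.3], [0, 0.0025, 0, 0, 0.3], [0, 0.0025, 0, 0, 0.3]],
  ],
)

```text
clock: 3.4
position: [0.5037, 0.1947, 0.1213]
ee_rot: [-0.0, 0.899, 0.439, -0.0]
contact_force: [-0.6, 0.0, -0.4]
width: 0.0302
gripper_force: 0.1
```

Request:
move_arm(
  deltas=[
    [[0, 0.00125, 0, 0, 0.3], [0, 0.0025, 0, 0, 0.3], [0, 0.0025, 0, 0, 0.3]],
  ],
)

```text
clock: 3.7
position: [0.5052, 0.1936, 0.1213]
ee_rot: [-0.0, 0.899, 0.439, -0.0]
contact_force: [-1.2, 1.2, 0.5]
width: 0.0301
gripper_force: 0.7
```

Request:
move_arm(
  deltas=[
    [[0, 0.00125, 0, 0, 0.3], [0, 0.0025, 0, 0, 0.3], [0, 0.0025, 0, 0, 0.3]],
  ],
)

```text
clock: 4.0
position: [0.5066, 0.1924, 0.1213]
ee_rot: [-0.0, 0.899, 0.439, -0.0]
contact_force: [-0.9, 1.6, -0.1]
width: 0.0299
gripper_force: 1.3
```

Request:
move_arm(
  deltas=[
    [[0, 0.00125, 0, 0, 0.3], [0, 0.0025, 0, 0, 0.3], [0, 0.0025, 0, 0, 0.3]],
  ],
)

```text
clock: 4.3
position: [0.5076, 0.1917, 0.1213]
ee_rot: [-0.001, 0.899, 0.439, -0.0]
contact_force: [-2.3, 3.7, 3.0]
width: 0.0297
gripper_force: 2.6
```

Request:
move_arm(
  deltas=[
    [[0, 0.00125, 0, 0, 0.3], [0, 0.00125, 0, 0, 0.3]],
  ],
)

```text
clock: 4.5
position: [0.508, 0.1914, 0.1213]
ee_rot: [-0.001, 0.899, 0.439, -0.001]
contact_force: [-4.5, 5.5, 2.5]
width: 0.0295
gripper_force: 3.2
```

Force is rising after about 4 mm, so box -y is the dead end. I'll push the other way.

Request:
move_arm(
  deltas=[
    [[0, -0.01, 0, 0, 0.3], [0, -0.018, 0, 0, 0.3], [0, -0.024, 0, 0, 0.3], [0, -0.028, 0, 0, 0.3], [0, -0.032, 0, 0, 0.3], [0, -0.0345, 0, 0, 0.3], [0, -0.037, 0, 0, 0.3], [0, -0.037, 0, 0, 0.3]],
  ],
)

```text
clock: 5.3
position: [0.4858, 0.2086, 0.1214]
ee_rot: [0.0, 0.899, 0.439, 0.0]
contact_force: [-0.1, -1.3, 0.4]
width: 0.0298
gripper_force: 0.4
```

Request:
move_arm(
  deltas=[
    [[0, -0.0025, 0, 0, 0.3], [0, -0.005, 0, 0, 0.3], [0, -0.005, 0, 0, 0.3]],
  ],
)

```text
clock: 5.6
position: [0.4825, 0.2112, 0.1213]
ee_rot: [-0.0, 0.899, 0.439, 0.0]
contact_force: [1.4, -0.9, 0.1]
width: 0.0298
gripper_force: 0.5
```

Request:
move_arm(
  deltas=[
    [[0, -0.0025, 0, 0, 0.3], [0, -0.005, 0, 0, 0.3], [0, -0.0075, 0, 0, 0.3], [0, -0.0075, 0, 0, 0.3]],
  ],
)

```text
clock: 6.0
position: [0.4776, 0.2151, 0.1213]
ee_rot: [-0.0, 0.899, 0.439, -0.0]
contact_force: [1.0, -0.8, 1.0]
width: 0.0301
gripper_force: 0.3
```

Request:
move_arm(
  deltas=[
    [[0, -0.00125, 0, 0, 0.3], [0, -0.0025, 0, 0, 0.3], [0, -0.0025, 0, 0, 0.3]],
  ],
)

```text
clock: 6.3
position: [0.4763, 0.2161, 0.1213]
ee_rot: [-0.0, 0.899, 0.439, -0.0]
contact_force: [1.4, -1.8, -0.2]
width: 0.0295
gripper_force: 0.6
```

Request:
move_arm(
  deltas=[
    [[0, -0.00125, 0, 0, 0.3], [0, -0.0025, 0, 0, 0.3], [0, -0.0025, 0, 0, 0.3]],
  ],
)

```text
clock: 6.6
position: [0.4747, 0.2173, 0.1213]
ee_rot: [-0.0, 0.899, 0.439, -0.0]
contact_force: [0.1, -1.3, 0.5]
width: 0.0296
gripper_force: 0.6
```

Request:
move_arm(
  deltas=[
    [[0, -0.00125, 0, 0, 0.3], [0, -0.0025, 0, 0, 0.3], [0, -0.0025, 0, 0, 0.3]],
  ],
)

```text
clock: 6.9
position: [0.4736, 0.2181, 0.1213]
ee_rot: [0.0, 0.898, 0.439, 0.0]
contact_force: [2.8, -3.9, -0.2]
width: 0.0297
gripper_force: 1.7
```

Request:
move_arm(
  deltas=[
    [[0, 0.006, 0, 0, 0.3], [0, 0.006, -0.02, 0, 0.3], [0, 0.006, -0.05, 0, 0.3], [0, 0.006, -0.05, 0, 0.3], [-0.056, 0.036, -0.05, 0, 1], [-0.056, 0.036, -0.05, 0, 1], [-0.056, 0.036, -0.05, 0, 1], [-0.056, 0.036, -0.05, 0, 1], [-0.056, 0.036, -0.03, 0, 1], [-0.056, 0.036, -0.02, 0, 1], [-0.056, 0.036, -0.02, 0, 1]],
  ],
)

```text
clock: 8.0
position: [0.4674, 0.1659, 0.1359]
ee_rot: [-0.001, 0.898, 0.439, -0.002]
contact_force: [0.5, -0.5, -0.3]
width: 0.0001
gripper_force: 0.0
```

```bash
python3 - <<'E'
from h import *
a=[]
for n,x,y in(("top",310,155),("side",250,80)):
    im=manip.get_image(n)[:,:,::-1];cv2.imwrite(f"pics/{n}2.png",im)
    a.append(cv2.resize(im[y:y+110,x:x+110],(400,400),interpolation=2))
cv2.imwrite("pics/e.png",np.hstack(a))
E
```

```text
(no output)
```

View pics/e.png

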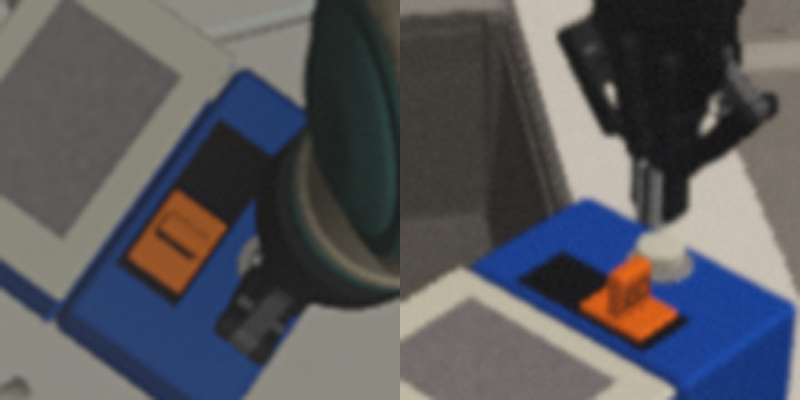

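The tab is clearly at the far +y end of its slot, and the closed fingers stand over the button near (665,225) in the side crop. Next I press.

Request:
move_arm(
  deltas=[
    [[0, 0, 0.01, 0, 1], [0, 0, 0.02, 0, 1], [0, 0, 0.025, 0, 1], [0, 0, 0.0275, 0, 1], [0, 0, 0.0285, 0, 1], [0, 0, 0.0285, 0, 1], [0, 0, 0.0285, 0, 1]],
  ],
)

```text
clock: 8.8
position: [0.4685, 0.1655, 0.115]
ee_rot: [-0.0, 0.899, 0.439, 0.0]
contact_force: [-1.4, 1.1, 5.0]
width: -0.0002
gripper_force: 2.6
```

Request:
move_arm(
  deltas=[
    [[0, 0, 0.0015, 0, 1], [0, 0, 0.003, 0, 1], [0, 0, 0.003, 0, 1]],
  ],
)

```text
clock: 9.1
position: [0.4686, 0.1655, 0.1139]
ee_rot: [0.0, 0.899, 0.439, 0.001]
contact_force: [-3.6, 0.0, 13.9]
width: 0.0004
gripper_force: 6.9
```

Fully in (13.9 N at the bottom stop). Now I let go, lift and wait for the lid.

Request:
move_arm(
  deltas=[
    [[0, 0, -0.02, 0, 1], [-0.03, 0, -0.06, 0, 1], [-0.08, 0, -0.1, 0, 1], [-0.12, 0, -0.14, 0, 1], [-0.12, 0, -0.14, 0, 1], [-0.12, 0, -0.14, 0, 1], [-0.12, 0, -0.14, 0, 1], [-0.12, 0, -0.14, 0, 1], [-0.12, 0, -0.14, 0, 1], [-0.12, 0, -0.14, 0, 1], [-0.12, 0, -0.14, 0, 1], [-0.12, 0, -0.14, 0, 1]],
  ],
)

```text
clock: 10.3
position: [0.4094, 0.0898, 0.2239]
ee_rot: [-0.0, 0.898, 0.439, -0.0]
contact_force: [0.5, -0.4, 0.3]
width: -0.0001
gripper_force: 0.0
```

Request:
move_arm(
  deltas=[
    [[0, 0, 0, 0, 1], [0, 0, 0, 0, 1], [0, 0, 0, 0, 1], [0, 0, 0, 0, 1], [0, 0, 0, 0, 1], [0, 0, 0, 0, 1], [0, 0, 0, 0, 1], [0, 0, 0, 0, 1], [0, 0, 0, 0, 1], [0, 0, 0, 0, 1], [0, 0, 0, 0, 1], [0, 0, 0, 0, 1]],
  ],
)

```text
clock: 11.5
position: [0.4094, 0.0897, 0.2241]
ee_rot: [-0.0, 0.899, 0.439, 0.0]
contact_force: [0.3, -0.6, -0.5]
width: 0.0001
gripper_force: 0.0
```

Request:
move_arm(
  deltas=[
    [[0, 0, 0, 0, 1], [0, 0, 0, 0, 1], [0, 0, 0, 0, 1], [0, 0, 0, 0, 1], [0, 0, 0, 0, 1], [0, 0, 0, 0, 1], [0, 0, 0, 0, 1], [0, 0, 0, 0, 1], [0, 0, 0, 0, 1], [0, 0, 0, 0, 1], [0, 0, 0, 0, 1], [0, 0, 0, 0, 1]],
  ],
)

```text
clock: 12.7
position: [0.4094, 0.0897, 0.2241]
ee_rot: [-0.0, 0.899, 0.439, 0.0]
contact_force: [-0.8, 0.4, 0.2]
width: 0.0001
gripper_force: 0.0
```

```bash
python3 - <<'E'
from h import *
cv2.imwrite("pics/side3.png",manip.get_image("side")[:,:,::-1])
E
```

```text
(no output)
```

View pics/side3.png

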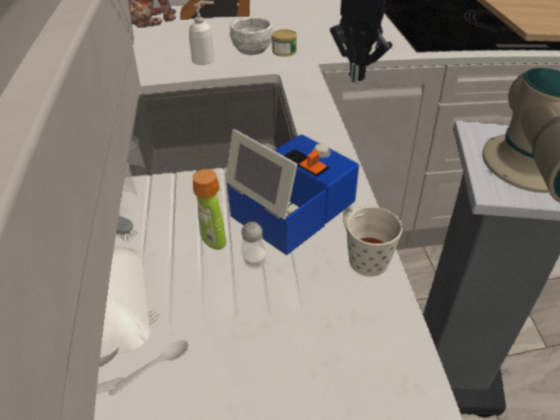

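The lid stands open near (260,172), the tab is still aside at (313,162) and the arm is clear. The mug, pepper and bottle are where they were.

```bash
python3 -c "
from rig import manip
print(manip.sign_off())"
```

```text
the job is handed in; nothing more can be done
None
```

The job is handed in: the tab is slid fully aside to box +y, the button was pressed fully in and let go, the lid stands open, and the mug, pepper and bottle are where they stood; sign-off returned no verdict.

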